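# Trip-test the earth leakage, reset it, and hold the voltage tester over the live hole

## Task

Check the earth-leakage breaker on the carport power console: press the yellow test button so that the black lever drops, then lift that lever fully back up until it stays. Then confirm that the power is back: draw the orange voltage tester pen out of the drilled wooden block, carry it over the clutter without knocking anything, and finish holding it still, upright and tip down, a few millimetres straight above the live hole of the free socket, touching nothing with it. Do not set it down or let go: the job ends with the tester held in the gripper.

Things in the scene. Friction and masses are not known exactly. Their poses are not given: they have to be found in the camera images.
- board: Light grey power console, fixed, 240 (x) by 200 (y) mm, origin at the centre of its underside; its -x side faces the operator (robot). Front half (x -120 to 0 mm): a panel with the breakers, rising towards +x at 20 degrees from 48 to 92 mm high. Rear half: a level deck with two white socket plates, tops 100 mm above the shelf; the left one (y +47) is free.
- breaker_nose (a point): Centre of the outer face of the white nose of the earth-leakage breaker, 45 mm (up the slope) by 72 mm (y), standing 5 mm proud of the sloping panel. Axes as board. Button and lever axis lie at half height of this nose, button 22 mm to +y and lever 18 mm to -y of this point. A small fixed toggle of another breaker, 63 mm to its +y, is not used.
- charger_top (a point): Centre of the top of the dark charger block (46 x 42 mm, 44 mm tall) plugged into the right-hand socket; fixed, top 144 mm above the shelf.
- test_button (a joint): Travel of the yellow test button, m: 0 released, 0.0045 fully pressed (into the sloping panel, square to it). It springs back when let go. Its force rises from about 1 N to almost 3 N; within the first 3 mm or so it trips the lever. The button also dips a little by itself as the lever is lifted back past its catch.
- button_top (a point): Centre of the top face of the round yellow test button (12 mm diameter, standing 7 mm above the breaker's nose when released). Its axes: z points straight out of the sloping panel, x up the slope, y along the console's y.
- rcd_lever (a joint): Angle of the black lever, rad: 0 up (on, the start; rests on its catch within 0.05 of 0, stop at -0.07), 1.2 dropped (off). Axis along the console's y, 7 mm below the nose face. A spring throws it down: lifting it takes 1 to 5 N near its tip, most close to the catch, and it drops again unless pushed right up past its catch, to about -0.05, where it clicks and stays.
- lever_tip (a point): Middle of the free end of the black lever: paddle 22 mm wide (y), 6 mm thick, 26 mm from axis to this point, red band. Up, it leans 35 degrees from the panel's normal towards up-slope, tip 15 mm up the slope from the axis; dropped, the tip is 14 mm down the slope. Either way the tip is about 14 mm off the nose face. At 0 its z points out of the sloping panel, x up the slope; turns with the lever.
- live_hole (a point): Centre of the mouth of the live hole of the free socket, on the level white plate 100 mm above the shelf; 8 mm hole with a red dot beside it on the operator's side. Seen from the operator's (robot's) side it is the right-hand one of the two small holes; neutral is 25 mm left of it, the larger earth hole further back in the middle. Axes as board (z up).
- tester: Orange voltage tester pen, round, 152 mm long, 45 g. Origin at the centre of its tip, z from tip to back end. Pale nose 11 mm diameter for 40 mm, then orange body 20 mm diameter from 40 to 148 mm, with a thin clip near the back (looks only). Starts upright, nose down in a hole of the wooden block, resting on the shoulder 40 mm above its tip. Grip the orange body near its back end.
- tester_tip (a point): Centre of the tester's tip, same point and axes as tester.
- rack: Drilled wooden block, fixed, 55 (x) by 180 (y) by 80 mm high, origin at the centre of its underside; three vertical 13 mm holes right through, at y -60, 0 and +60 mm. The tester and the red screwdriver stand in the two outer ones.
- screwdriver: Red-handled flat screwdriver standing upright in the wooden block, handle up to 27 mm diameter and 90 mm tall above the block; origin at the underside of the handle. Leave it in its place.
- organiser: Small blue parts organiser with six clear drawers facing the robot, 130 (x) by 120 (y) by 120 mm high, fixed, origin at the centre of its underside; the top left drawer may stand up to 30 mm open towards -x. Leave it alone.
- wheel_bolt: Chrome wheel bolt standing on its hexagon head, 25 mm across, 58 mm tall; origin at the centre of its underside. Leave it alone.
- bucket_lid: White plastic bucket lid lying on the shelf, 206 mm diameter, 16 mm high; origin at the centre of its underside. Leave it alone.
Things that resemble listed ones, but are neither listed nor needed, are in the scene too. Leave any green or purple look-alike of the tester alone. Of the things like the rack, leave any that is white; of the rest the larger one is meant.

How it is judged:
On the way, in this order (a step that is already met when the one before it is completed fails the run):
1. the lever drops with the test button pressed (value of joint rcd_lever above 0.5 rad and value of joint test_button above 0.0003 m), for 0.02 s.
2. the lever is lifted fully up and stays, with the test button released (value of joint rcd_lever below 0.15 rad and value of joint test_button below 0.001 m), for 0.3 s.
3. the tester is drawn clear out of the wooden block (z of tester_tip in the frame of rack above 0.085 m and contact force between tester and the fingers above 0.5 N), for 0.2 s.
At the end, for the whole second after the job is handed in: The tester is held by the gripper alone, still (under 15 mm/s), tip down within 0.12 rad of vertical, its tip 1 to 12 mm above the live hole's mouth and within 6 mm of its axis, touching neither the console nor anything else; the lever is up (within 0.15 rad) and the test button released (all of step 2 and horizontal distance between tester_tip and live_hole below 0.006 m and z of tester_tip in the frame of live_hole between 0.001 and 0.012 m and angle between tester's own z axis and vertical below 0.12 rad and linear speed of tester below 0.015 m/s and contact force between tester and the fingers above 0.5 N and contact force between tester and board below 0.05 N and contact force between tester and rack below 0.05 N and contact force between tester and organiser below 0.05 N); the arm keeps its last pose, push and grip.
It fails at once if the screwdriver is knocked from its place (20 mm) (distance of screwdriver from where it was at the start of the episode above 0.02 m).
It fails at once if the wheel bolt is pushed or knocked over (20 mm) (distance of wheel_bolt from where it was at the start of the episode above 0.02 m or angle between wheel_bolt's own z axis and vertical above 0.5 rad).
It fails at once if the bucket lid is pushed about (20 mm) (distance of bucket_lid from where it was at the start of the episode above 0.02 m).
It fails at once if the organiser is struck (over 2 N) (contact force between organiser and the arm above 2 N or contact force between organiser and the fingers above 2 N or contact force between organiser and tester above 2 N).
It fails at once if the tester is knocked against the console or its charger (over 2 N) (contact force between tester and board above 2 N).
It also fails if it takes over 64 s, if anything falls off the work surface, if the arm or the gripper's body presses on something with over 40 N, if the wrist force passes 120 N, or if a joint passes its speed limit or range.

## Robot

A 7-joint arm with a two-finger parallel gripper is mounted at the origin on the work surface. World frame = base frame: x ahead of the robot, y to its left, z up, the work surface at z = 0. Lengths are in m, angles in rad, forces in N, time in s.
With the tool pointing down it reaches from about 0.425 to 0.925 m from the base axis. Payload 6.8 kg.
Tool frame: the origin (TCP) lies between the finger pads; the fingertips stand r.tcp_to_tips ahead of it and the grasp point (between the pads) lies 3 mm ahead of it (r.tcp_to_tips is the distance from the TCP to the fingertips, in m); z points along the fingers, y is the line along which they close (so a half turn about z gives the same grasp; the last joint's range is limited). The gripper opens to 85 mm and grips with 20 to 120 N. Pads are 22 mm wide; open, the fingers measure 114 mm over their backs; the gripper's body (76 mm by 85 mm) begins 54 mm behind the grasp point. The pads swing forward as they close: fully open they stand 13 mm farther back than shut.
Start: joints at [1.227, 0.477, 0.022, 1.555, -0.011, 1.109, -0.083], TCP at [0.158, -0.656, 0.253] pointing down, gripper open.
Joint ranges: [-2.96, 2.96], [-0.34, 2.1], [-1.41, 1.46], [0.24, 2.44], [-1.37, 4.51], [0.17, 1.92], [-2.96, 2.96]. Speed limits (rad/s): [2.39, 2.39, 3.14, 3.14, 3.14, 3.14, 3.14].

## Interface

Orientations are given as a rotation vector (axis times angle).
In Python, from bench import r gives the robot as it stands. The module is installed in compiled form; this text tells all that it offers.
- The arm moves only by the tool step_arm, never from a script. Its argument "moves" is a list of rows, each an object of numbers: "rx", "ry", "rz": the turn, a rotation vector about the tool's x, y, z in degrees; "dx", "dy", "dz": the shift along the tool's x, y, z in mm; "gripper": the opening, from -1 (shut) to 1 (fully open). In form: [{"rx": .., "ry": .., "rz": .., "dx": .., "dy": .., "dz": .., "gripper": ..}, ...]. A call has 1 to 20 rows; each row shifts and turns the commanded pose from where the row before left it, along the tool's axes as they then stand; what a row does not reach is not made up. A row lasts 1/8 s, in which the tool goes at most 62.5 mm and 10.7 degrees, less where a joint would pass 70% of its speed; a pose out of reach is approached as far as the arm can. A call is refused whole if a number of a shift passes 62.5 or a number of a turn 10.7, either way. A call with a gripper value outside its range is refused whole. The fingers move at their own pace and stop on an object; "grip_force" is the grip in N (left out, the last holds). Time passes only in rows, so rows that do not move let the fingers close. It gives the time, the measured TCP pose, the force, the opening and the grip force at its end, in the units of the state.
- r.get_obs(): the state, without advancing time (a new reading comes with each control period).
- r.grab_frame(name): name is "scene" or "top"; returns the picture (384x512x3 uint8, blue, green, red); there is no depth.
- r.camera_info(name): a dict with "mtx" (3x3 intrinsics, pixels), "D" ([k1, k2, p1, p2, k3] as OpenCV has them; the pictures are not rectified), "rvec" (rotation vector, rad) and "tvec" (3), from world to camera coordinates, as OpenCV has them. Camera axes: x right, y down, z forward; pixel columns grow to the right and rows downward; lengths in m; the calibration is good to about 2 mm. A picture is of the moment at which its call begins. camera_info takes no time and is no camera call.
- r.hand_in(): hands the job in; it is judged then, once.
The state is a dict: "clock": time; "joints": joint angles; "qvel": joint speeds; "tau": joint torques, N m; "tcp_pos": TCP position; "orientation": TCP orientation; "contact_force": force on the tool from outside, world axes, zero at the start; "moment": the same for the moment, N m; "grip_width": finger opening in m; "gripper_force": force on a finger pad.
Only numpy, scipy, OpenCV 4.12 (cv2) and the standard library are available. Lean on these libraries where they do the work, as an engineer would, in place of code of your own. Each camera call takes 0.05 s, during which the arm holds its last target. There are 200 camera calls.

## Working session

There is one attempt and no reset: what is moved stays moved. The work goes in short steps, Python scripts to look and compute and a tool call to move; the robot and the scene stay as the last step left them, time stands still between calls to the robot, and variables do not carry over. Pictures are saved under pics/ and viewed, at most 10 in all, crops included, and the job is handed in when it is done.

Besides the shell and the picture viewer there is one more tool, called after "Emit:" by a JSON object that holds its "op" and its "data", one argument or row to a line. step_arm: Moves the arm, as the interface text tells. Its arguments: {"type":"object","properties":{"moves":{"type":"array","items":{"type":"object","properties":{"rx":{"type":"number"},"ry":{"type":"number"},"rz":{"type":"number"},"dx":{"type":"number"},"dy":{"type":"number"},"dz":{"type":"number"},"gripper":{"type":"number"}}}},"grip_force":{"type":"number"}},"required":["moves"]}

```bash
mkdir -p pics; python3 - <<'E'
from bench import r
import cv2
for n in("scene","top"):
    cv2.imwrite(f"pics/{n}0.png",cv2.resize(r.grab_frame(n),(800,600),interpolation=cv2.INTER_CUBIC))
    c=r.camera_info(n);print(n,c)
print(r.tcp_to_tips,r.get_obs())
E
```

```text
scene {'mtx': array([[428.41300098,   0.        , 254.68910721],
       [  0.        , 428.41300098, 190.05295181],
       [  0.        ,   0.        ,   1.        ]]), 'D': array([-0.15106518,  0.        ,  0.        ,  0.        ,  0.        ]), 'rvec': array([ 1.26689801,  2.04848018, -1.08215544]), 'tvec': array([ 0.22836331, -0.19290238,  1.53739547])}
top {'mtx': array([[495.63981768,   0.        , 265.33111673],
       [  0.        , 495.63981768, 191.35894566],
       [  0.        ,   0.        ,   1.        ]]), 'D': array([-0.03084179,  0.        ,  0.        ,  0.        ,  0.        ]), 'rvec': array([ 2.14334502, -2.20065434,  0.11348315]), 'tvec': array([0.06798047, 0.59548587, 1.32685302])}
0.022 {'clock': 0.1, 'joints': array([ 1.22685142,  0.47773209,  0.02235398,  1.55633953, -0.01150476,
        1.10931398, -0.0831448 ]), 'qvel': array([-1.35538952e-04, -2.62030907e-03, -7.19652529e-04, -3.16463466e-03,
        2.42810799e-04, -9.14330105e-04,  7.01072368e-06]), 'tau': array([ 5.58397893e-03, -5.97755563e+01,  1.61407817e+00, -2.81949681e+01,
        1.28724807e-02,  4.99742600e-03, -2.14867833e-05]), 'tcp_pos': array([ 0.15759392, -0.65583429,  0.25241882]), 'orientation': array([-3.11815885e+00, -3.69356642e-01,  4.97614995e-04]), 'contact_force': array([-0.64412456,  0.12405415,  0.21763564]), 'moment': array([ 0.02067903, -0.00309949,  0.03404098]), 'gripper_force': 0.0, 'grip_width': 0.08544550133177514}
```

View pics/scene0.png

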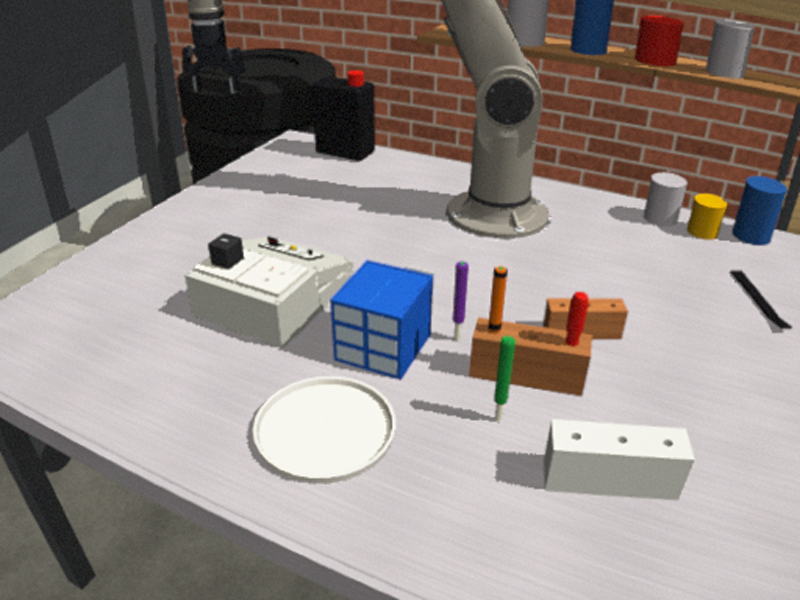

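View pics/top0.png

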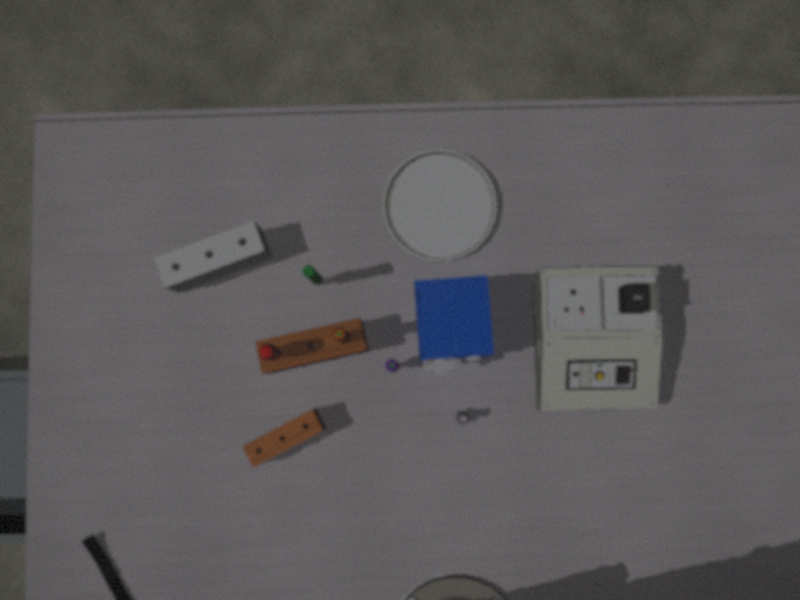

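Scene: the orange tester stands at (498,297), top view (341,335). Look-alikes are the purple pen at (461,293)/(392,366) and the green pen at (505,370)/(310,272). For the rack, the larger brown block is at (530,355)/(312,345). The smaller one at (585,318)/(285,437) and the white one at (620,460)/(212,255) are not wanted. The console is at top (600,340), bolt at (463,417), lid at (442,205). Next I take close crops.

```bash
cat >h.py <<'E'
from bench import r
import cv2, numpy as np
def cam(n):
    c=r.camera_info(n);return c['mtx'],c['D'],cv2.Rodrigues(c['rvec'])[0],c['tvec'],c['rvec']
def unproj(n,px,z):
    K,D,R,t,_=cam(n); u=cv2.undistortPoints(np.array([[px]],float),K,D)[0,0]
    d=R.T@np.array([u[0],u[1],1]);o=-R.T@t
    return o+d*(z-o[2])/d[2]
def proj(n,P):
    K,D,R,t,rv=cam(n);return cv2.projectPoints(np.array(P,float).reshape(-1,3),rv,t,K,D)[0][:,0]
def crop(n,x,y,w,h,s,f,img=None):
    im=r.grab_frame(n) if img is None else img
    im=cv2.resize(im[y:y+h,x:x+w],None,fx=s,fy=s,interpolation=cv2.INTER_CUBIC)
    if n=='top': im=cv2.convertScaleAbs(im,alpha=1.7)
    return im
E
python3 - <<'E'
from h import *
im=r.grab_frame('top')
a=crop('top',340,165,90,100,6,'',im)   # console
cv2.imwrite('pics/c1.png',a)
b=crop('top',155,195,165,100,4.8,'',im)
cv2.imwrite('pics/c2.png',b)
s=r.grab_frame('scene')
cv2.imwrite('pics/c3.png',crop('scene',115,140,130,85,6.1,'',s))
E
```

```text
(no output)
```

View pics/c1.png

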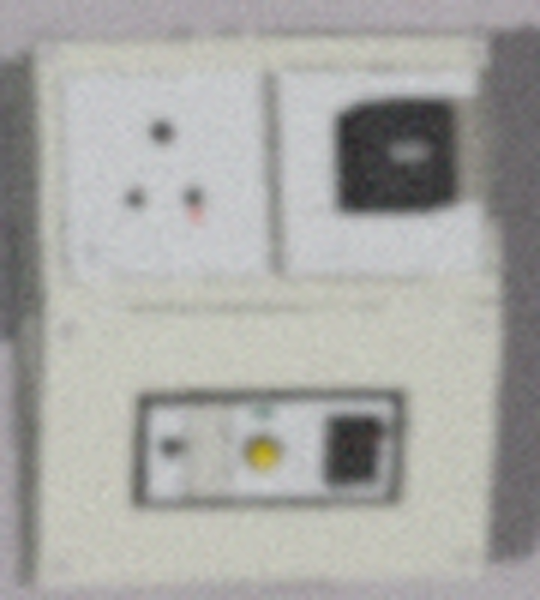

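View pics/c2.png

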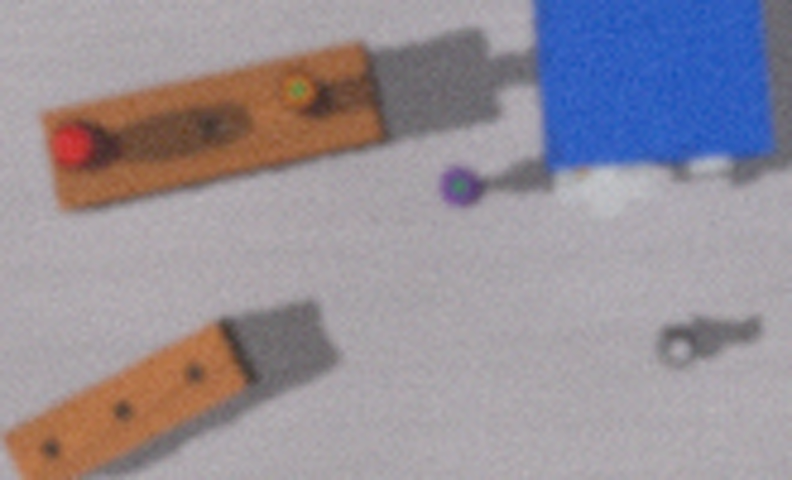

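View pics/c3.png

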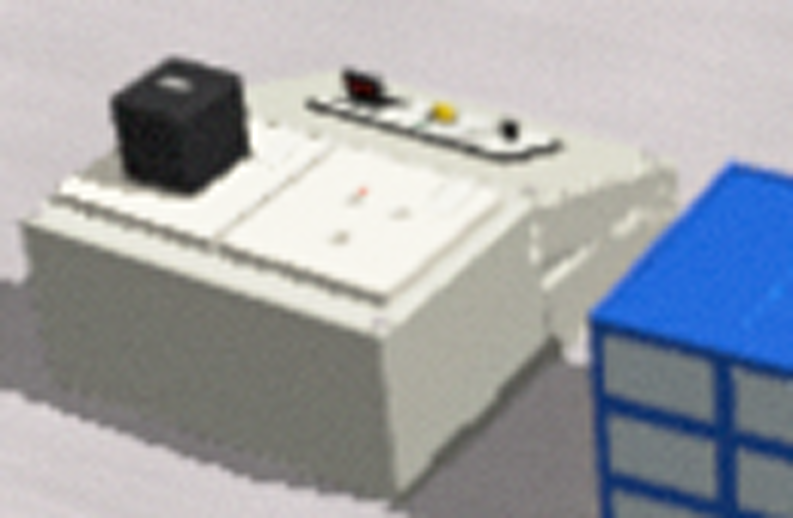

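Top crop: neutral hole (135,198), live hole (194,197), earth (161,131), button (263,452) and lever (355,450). Tester back end is at (298,90) and screwdriver at (75,145) in the larger brown block. The scene crop shows the live hole's red dot at (362,192), button at (443,113) and lever at (360,85).

```bash
cat >>h.py <<'E'
C1=lambda c:(340+(c[0]+.5)/6-.5,165+(c[1]+.5)/6-.5)
C2=lambda c:(155+(c[0]+.5)/4.8-.5,195+(c[1]+.5)/4.8-.5)
C3=lambda c:(115+(c[0]+.5)/6.1-.5,140+(c[1]+.5)/6.1-.5)
E
python3 - <<'E'
from h import *
np.set_printoptions(precision=4,suppress=True)
from scipy.optimize import least_squares
N=unproj('top',C1((135,198)),.1);L=unproj('top',C1((194,197)),.1);E=unproj('top',C1((161,131)),.1)
print('N L E',N,L,E,np.linalg.norm(N-L), np.degrees(np.arctan2(*(-(N-L)[:2]*[1,-1]))))
cor=[unproj('top',C1(c),z) for c,z in (((40,42),.1),((490,38),.1),((36,582),.048),((490,572),.048))]
print('corners',np.array(cor))
# joint stereo triangulation
def tri(pt,ps):
    f=lambda X:np.r_[proj('top',X)[0]-pt,proj('scene',X)[0]-ps]
    s=least_squares(f,[.6,-.3,.1],x_scale=.1);return s.x,s.fun
print('button',tri(C1((263,452)),C3((443,111))))
print('live',tri(C1((194,197)),C3((355,201))))
print('neutral',tri(C1((135,198)),C3((403,213))))
print('lever',tri(C1((355,450)),C3((360,83))))
print('toggle',tri(C1((172,446)),C3((510,129))))
t=unproj('top',C2((298,90)),.192);print('tester top',t)
# scene: top centre of the tester
print('scene tester top ',unproj('scene',(501*.64-.2,269*.64-.2),.192))
rc=[unproj('top',C2(c),.08) for c in ((40,112),(365,42),(386,138),(64,210))];print('rack',np.array(rc),np.mean(rc,0))
print('sd',unproj('top',C2((72,143)),.17),'bolt',unproj('top',C2((680,348)),.058))
print('org',*[unproj('top',C2(c),.12) for c in((545,168),(775,155))],unproj('top',(415*.64,282*.64),.12),unproj('top',(488*.64,277*.64),.12))
print('purple',unproj('top',C2((460,187)),.15))
print('charger',*[unproj('top',C1(c),.144) for c in((340,110),(455,100),(340,212),(450,212))])
E
```

```text
N L E [ 0.5672 -0.198   0.1   ] [ 0.567  -0.2236  0.1   ] [ 0.596  -0.2106  0.1   ] 0.0256255590103325 -0.5428371013073303
corners [[ 0.6363 -0.1597  0.1   ]
 [ 0.6331 -0.3565  0.1   ]
 [ 0.4015 -0.1566  0.048 ]
 [ 0.4    -0.3597  0.048 ]]
button (array([ 0.4555, -0.2514,  0.0807]), array([-0.5031,  0.3181, -0.6616, -0.0927]))
live (array([ 0.566 , -0.222 ,  0.0995]), array([-0.6314,  0.418 , -0.7781, -0.116 ]))
neutral (array([ 0.5661, -0.1961,  0.1006]), array([-0.6472,  0.4164, -0.7839, -0.1112]))
lever (array([ 0.457 , -0.2933,  0.0857]), array([ 0.5726, -0.3788,  0.7735,  0.1179]))
toggle (array([ 0.4591, -0.211 ,  0.0831]), array([-0.5887,  0.3574, -0.7549, -0.0978]))
tester top [0.5309 0.1712 0.192 ]
scene tester top  [0.5307 0.1751 0.192 ]
rack [[0.529  0.3229 0.08  ]
 [0.5627 0.1445 0.08  ]
 [0.51   0.1341 0.08  ]
 [0.4754 0.3102 0.08  ]] [0.5193 0.2279 0.08  ]
sd [0.5082 0.2885 0.17  ] bolt [ 0.3911 -0.024   0.058 ]
org [0.4904 0.0482 0.12  ] [ 0.494  -0.0735  0.12  ] [0.616  0.0513 0.12  ] [ 0.6211 -0.0686  0.12  ]
purple [0.4812 0.0925 0.15  ]
charger [ 0.5983 -0.2771  0.144 ] [ 0.6013 -0.3259  0.144 ] [ 0.5554 -0.2748  0.144 ] [ 0.5542 -0.3211  0.144 ]
```

```bash
cat >>h.py <<'E'
from scipy.spatial.transform import Rotation as Ro
np.set_printoptions(precision=4,suppress=True)
yaw=np.radians(-.7)
Rz=Ro.from_euler('z',yaw)
Rt=Rz*Ro.from_matrix([[.93969,0,.34202],[0,-1,0],[.34202,0,-.93969]])
Rd=Ro.from_matrix(np.diag([1.,-1,-1]))
U,_,Z=Rt.as_matrix().T; NN=-Z
BT=np.array([.4555,-.2514,.081])
AX=BT-14*NN/1000+Rz.apply([0,-.040,0])
def go(tip,Rg,tt=.022):
    o=r.get_obs();R=Ro.from_rotvec(o['orientation'])
    tcp=np.array(tip)-tt*Rg.as_matrix()[:,2]
    print('t',o['clock'],'tcp',o['tcp_pos'],'F',o['contact_force'],'w',o['grip_width'])
    print('turn(deg)',np.degrees((R.inv()*Rg).as_rotvec()),'shift(mm)',Rg.inv().apply(tcp-o['tcp_pos'])*1000)
E
python3 -c "
from h import *
print(AX);go(BT+.03*NN,Rt)"
```

```text
[ 0.4598 -0.2915  0.0678]
t 0.2 tcp [ 0.1576 -0.656   0.2527] F [ 0.6137 -0.9154  0.0421] w 0.08567102979530376
turn(deg) [-2.5432 19.9081 14.0546] shift(mm) [ 216.5226 -408.2085  209.5332]
```

Emit:
{"op": "step_arm", "data": {
  "moves": [
    {"gripper":-1,"rx":-0.85,"ry":6.64,"rz":4.68},
    {"gripper":-1,"rx":-0.85,"ry":6.64,"rz":4.68},
    {"gripper":-1,"rx":-0.85,"ry":6.64,"rz":4.68},
    {"gripper":-1,"dx":18,"dy":-34,"dz":15},
    {"gripper":-1,"dx":18,"dy":-34,"dz":15},
    {"gripper":-1,"dx":18,"dy":-34,"dz":15},
    {"gripper":-1,"dx":18,"dy":-34,"dz":15},
    {"gripper":-1,"dx":18,"dy":-34,"dz":15},
    {"gripper":-1,"dx":18,"dy":-34,"dz":15},
    {"gripper":-1,"dx":18,"dy":-34,"dz":15},
    {"gripper":-1,"dx":18,"dy":-34,"dz":15},
    {"gripper":-1,"dx":18,"dy":-34,"dz":15},
    {"gripper":-1,"dx":18,"dy":-34,"dz":15},
    {"gripper":-1,"dx":18,"dy":-34,"dz":15},
    {"gripper":-1,"dx":18,"dy":-34,"dz":15},
    {"gripper":-1}
  ],
  "grip_force": 40
}}

```text
invalid input at $.moves[0]: expected keys rx, ry, rz, dx, dy, dz, gripper
```

```bash
python3 -c "
from h import *
go(BT+.03*NN,Rt)
a=r.grab_frame('top');b=r.grab_frame('scene')
go(BT,Rt)
A=cv2.resize(a[150:270,330:440],(400,436),interpolation=2);A=cv2.convertScaleAbs(A,alpha=1.7)
B=cv2.resize(b[110:230,105:215],(400,436),interpolation=2)
cv2.imwrite('pics/d.png',np.hstack([A,B]))"
```

```text
t 0.2 tcp [ 0.1576 -0.656   0.2527] F [ 0.6137 -0.9154  0.0421] w 0.08567102979530376
turn(deg) [-2.5432 19.9081 14.0546] shift(mm) [ 216.5226 -408.2085  209.5332]
t 0.3 tcp [ 0.1576 -0.6562  0.253 ] F [ 0.3016  0.9985 -0.2499] w 0.08532699690693156
turn(deg) [-2.5141 19.9035 14.0579] shift(mm) [ 216.4212 -408.3875  239.7721]
```

View pics/d.png

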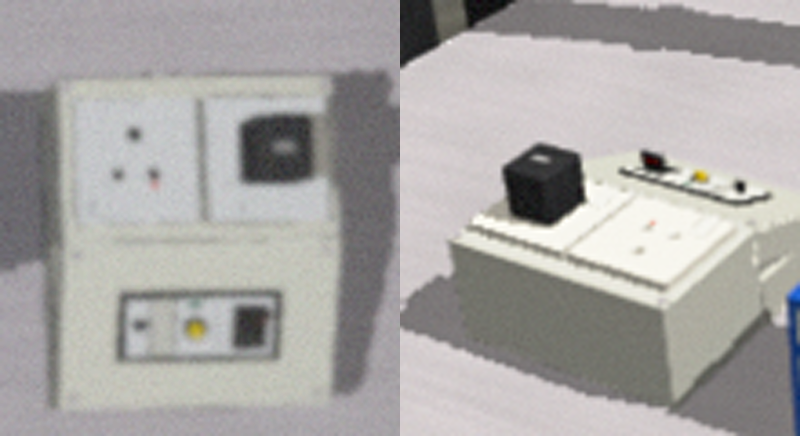

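The call was refused because every key is required, so the arm has not moved. The picture shows the untouched console. Repeating the move in full form.

Emit:
{"op": "step_arm", "data": {
  "moves": [
    {"gripper":-1,"rx":-0.85,"ry":6.64,"rz":4.68,"dx":0,"dy":0,"dz":0},
    {"gripper":-1,"rx":-0.85,"ry":6.64,"rz":4.68,"dx":0,"dy":0,"dz":0},
    {"gripper":-1,"rx":-0.85,"ry":6.64,"rz":4.68,"dx":0,"dy":0,"dz":0},
    {"gripper":-1,"dx":18,"dy":-34,"dz":15,"rx":0,"ry":0,"rz":0},
    {"gripper":-1,"dx":18,"dy":-34,"dz":15,"rx":0,"ry":0,"rz":0},
    {"gripper":-1,"dx":18,"dy":-34,"dz":15,"rx":0,"ry":0,"rz":0},
    {"gripper":-1,"dx":18,"dy":-34,"dz":15,"rx":0,"ry":0,"rz":0},
    {"gripper":-1,"dx":18,"dy":-34,"dz":15,"rx":0,"ry":0,"rz":0},
    {"gripper":-1,"dx":18,"dy":-34,"dz":15,"rx":0,"ry":0,"rz":0},
    {"gripper":-1,"dx":18,"dy":-34,"dz":15,"rx":0,"ry":0,"rz":0},
    {"gripper":-1,"dx":18,"dy":-34,"dz":15,"rx":0,"ry":0,"rz":0},
    {"gripper":-1,"dx":18,"dy":-34,"dz":15,"rx":0,"ry":0,"rz":0},
    {"gripper":-1,"dx":18,"dy":-34,"dz":15,"rx":0,"ry":0,"rz":0},
    {"gripper":-1,"dx":18,"dy":-34,"dz":15,"rx":0,"ry":0,"rz":0},
    {"gripper":-1,"dx":18,"dy":-34,"dz":15,"rx":0,"ry":0,"rz":0},
    {"gripper":-1,"dx":0,"dy":0,"dz":0,"rx":0,"ry":0,"rz":0}
  ],
  "grip_force": 40
}}

```text
clock: 2.3
tcp_pos: [0.4286, -0.2484, 0.1574]
orientation: [3.092, -0.008, 0.546]
contact_force: [-0.5, -0.2, 0.0]
grip_width: 0.0002
gripper_force: 0.0
```

```bash
python3 -c "
from h import *
go(BT,Rt)"
```

```text
t 2.3 tcp [ 0.4286 -0.2484  0.1574] F [-0.4727 -0.2336  0.0324] w 0.00018559270435575693
turn(deg) [-0.1133 -0.0176  0.3683] shift(mm) [-0.8442  2.6831 59.0447]
```

Emit:
{"op": "step_arm", "data": {
  "moves": [
    {"gripper":-1,"dx":-0.8,"dy":2.7,"dz":20,"rx":0,"ry":0,"rz":0.35},
    {"gripper":-1,"dx":0,"dy":0,"dz":20,"rx":0,"ry":0,"rz":0},
    {"gripper":-1,"dx":0,"dy":0,"dz":15,"rx":0,"ry":0,"rz":0},
    {"gripper":-1,"dx":0,"dy":0,"dz":2,"rx":0,"ry":0,"rz":0},
    {"gripper":-1,"dx":0,"dy":0,"dz":2,"rx":0,"ry":0,"rz":0},
    {"gripper":-1,"dx":0,"dy":0,"dz":1.5,"rx":0,"ry":0,"rz":0},
    {"gripper":-1,"dx":0,"dy":0,"dz":0,"rx":0,"ry":0,"rz":0}
  ]
}}

```text
clock: 3.18
tcp_pos: [0.4472, -0.2548, 0.1009]
orientation: [3.091, -0.028, 0.547]
contact_force: [1.0, -0.1, -0.0]
grip_width: -0.0003
gripper_force: 0.0
```

```bash
python3 -c "
from h import *
for i in range(3):
  a=r.grab_frame('scene');go(BT,Rt);print(r.get_obs()['contact_force']@NN)
cv2.imwrite('pics/e.png',cv2.resize(a[140:210,125:205],(560,490),interpolation=2))"
```

```text
t 3.225 tcp [ 0.4473 -0.2548  0.1009] F [-0.3284 -1.4191  0.1406] w -1.4869959440764309e-05
turn(deg) [ 0.0857 -0.0665 -0.3102] shift(mm) [ 0.8813 -3.5072 -0.4658]
0.23849225645095368
t 3.275 tcp [ 0.4473 -0.2548  0.1009] F [-0.3095 -0.144  -0.0005] w -0.000145672180745195
turn(deg) [ 0.0823 -0.0637 -0.306 ] shift(mm) [ 0.888  -3.4621 -0.4931]
0.10471977759619684
t 3.325 tcp [ 0.4473 -0.2548  0.1009] F [ 0.3189 -0.0694 -0.6385] w -7.000722153245492e-05
turn(deg) [ 0.0803 -0.0624 -0.3057] shift(mm) [ 0.879  -3.4525 -0.5194]
-0.7093311721481305
```

Emit:
{"op": "step_arm", "data": {
  "moves": [
    {"gripper":-1,"dx":0.9,"dy":-3.4,"dz":0,"rx":0,"ry":0,"rz":0},
    {"gripper":-1,"dx":0,"dy":0,"dz":1.5,"rx":0,"ry":0,"rz":0},
    {"gripper":-1,"dx":0,"dy":0,"dz":1.5,"rx":0,"ry":0,"rz":0},
    {"gripper":-1,"dx":0,"dy":0,"dz":0,"rx":0,"ry":0,"rz":0}
  ]
}}

```text
clock: 3.82
tcp_pos: [0.4492, -0.2509, 0.0985]
orientation: [3.092, -0.027, 0.546]
contact_force: [-3.1, 2.9, 9.0]
grip_width: 0.0003
gripper_force: 5.2
```

```bash
python3 -c "
from h import *
f=[]
for i in range(4):
  a=r.grab_frame('scene');f.append(r.get_obs()['contact_force']@NN)
print(f);go(BT,Rt)
cv2.imwrite('pics/e.png',cv2.resize(a[140:210,125:205],(560,490),interpolation=2))"
```

```text
[np.float64(10.201734369621645), np.float64(10.218762141548742), np.float64(9.663530919523387), np.float64(9.498056875355589)]
t 4.025 tcp [ 0.4492 -0.2508  0.0985] F [-3.9567  2.065   8.6584] w 9.246528070516859e-06
turn(deg) [ 0.034  -0.0473 -0.2773] shift(mm) [-0.0565  0.4819 -3.417 ]
```

View pics/e.png

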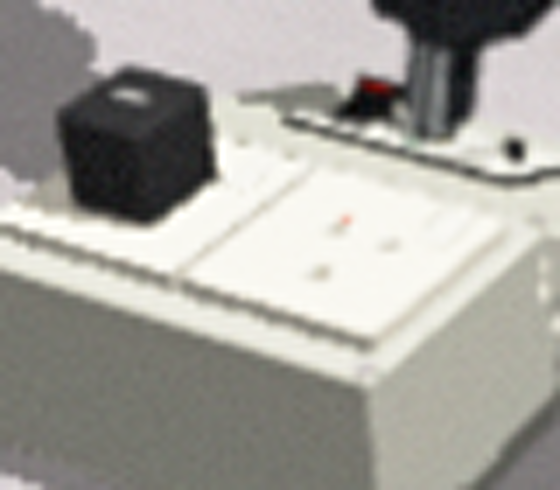

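Force of 10 N shows the button bottomed, and the lever's red band now lies at (375,85), end-up, so it looks dropped. Next I back off and look at the result from the top while beside the lever.

Emit:
{"op": "step_arm", "data": {
  "moves": [
    {"gripper":-1,"dx":0,"dy":0,"dz":-20,"rx":0,"ry":0,"rz":0},
    {"gripper":-1,"dx":0,"dy":0,"dz":-20,"rx":0,"ry":0,"rz":0},
    {"gripper":-1,"dx":-20,"dy":10,"dz":0,"rx":0,"ry":0,"rz":0},
    {"gripper":-1,"dx":-25,"dy":15,"dz":0,"rx":0,"ry":0,"rz":0},
    {"gripper":-1,"dx":-20,"dy":15,"dz":0,"rx":0,"ry":0,"rz":0},
    {"gripper":-1,"dx":0,"dy":0,"dz":0,"rx":0,"ry":0,"rz":0},
    {"gripper":-1,"dx":0,"dy":0,"dz":0,"rx":0,"ry":0,"rz":0}
  ]
}}

```text
clock: 4.9
tcp_pos: [0.3741, -0.2899, 0.1135]
orientation: [3.091, -0.028, 0.547]
contact_force: [-0.0, 0.3, 1.2]
grip_width: 0.0001
gripper_force: 0.0
```

```bash
python3 -c "
from h import *
BT=BT+.0011*NN
go(BT+.0395*(-Rt.as_matrix()[:,1])*-1-.037*U-.001*NN,Rt)
for s in (-.0,-1.2):
  th=np.radians(35)+s; print('tip px',proj('scene',AX+.0011*NN+.026*(np.sin(th)*U+np.cos(th)*NN)),proj('top',AX+.0011*NN+.026*(np.sin(th)*U+np.cos(th)*NN)))
a=r.grab_frame('scene')
cv2.imwrite('pics/f.png',cv2.resize(a[140:180,150:210],(600,400),interpolation=2))"
```

```text
t 4.9 tcp [ 0.3741 -0.2899  0.1135] F [-0.0299  0.2763  1.1911] w 7.945928460224817e-05
turn(deg) [ 0.0623 -0.0584 -0.311 ] shift(mm) [27.8882  0.0312 36.1221]
tip px [[172.7715 152.343 ]] [[399.3291 235.6596]]
tip px [[178.5999 151.1581]] [[398.7338 246.3625]]
```

View pics/f.png

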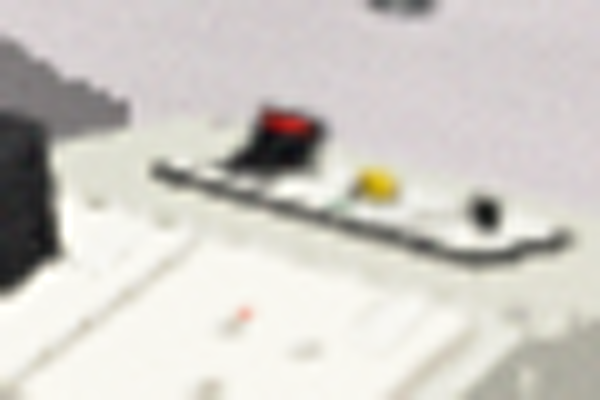

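The red band is at crop (288,122), which is scene (178.8,152.2). That matches the dropped lever, predicted at (178.6,151.2). The button has sprung out, so I go in front of the lever and push it up the slope.

Emit:
{"op": "step_arm", "data": {
  "moves": [
    {"gripper":-1,"dx":26,"dy":0,"dz":0,"rx":0,"ry":0,"rz":0},
    {"gripper":-1,"dx":0,"dy":0,"dz":20,"rx":0,"ry":0,"rz":0},
    {"gripper":-1,"dx":0,"dy":0,"dz":16,"rx":0,"ry":0,"rz":0},
    {"gripper":-1,"dx":0,"dy":0,"dz":0,"rx":0,"ry":0,"rz":0},
    {"gripper":-1,"dx":5,"dy":0,"dz":0,"rx":0,"ry":0,"rz":0},
    {"gripper":-1,"dx":5,"dy":0,"dz":0,"rx":0,"ry":0,"rz":0},
    {"gripper":-1,"dx":5,"dy":0,"dz":0,"rx":0,"ry":0,"rz":0},
    {"gripper":-1,"dx":5,"dy":0,"dz":0,"rx":0,"ry":0,"rz":0},
    {"gripper":-1,"dx":5,"dy":0,"dz":0,"rx":0,"ry":0,"rz":0},
    {"gripper":-1,"dx":4,"dy":0,"dz":0,"rx":0,"ry":0,"rz":0},
    {"gripper":-1,"dx":0,"dy":0,"dz":0,"rx":0,"ry":0,"rz":0}
  ]
}}

```text
clock: 6.32
tcp_pos: [0.4379, -0.2911, 0.0984]
orientation: [3.091, -0.027, 0.546]
contact_force: [-4.3, -0.9, 0.5]
grip_width: -0.0
gripper_force: 1.6
```

```bash
cat >>h.py <<'E'
def lev():
    o=r.get_obs();T=o['tcp_pos']+.022*Ro.from_rotvec(o['orientation']).as_matrix()[:,2]
    d=T-(AX+.0011*NN);f=o['contact_force'];print('t',o['clock'],'tip s,h(axis) mm',1e3*d@U,1e3*d@NN,'F u,n',f@U,f@NN)
E
python3 -c "
from h import *
lev()"
```

```text
t 6.325 tip s,h(axis) mm -10.103232783023238 13.145513580132981 F u,n -3.896100005074634 1.9473201582869824
```

Contact with the lever is good. Pushing on in small steps.

Emit:
{"op": "step_arm", "data": {
  "moves": [
    {"gripper":-1,"dx":2,"dy":0,"dz":0,"rx":0,"ry":0,"rz":0},
    {"gripper":-1,"dx":2,"dy":0,"dz":0,"rx":0,"ry":0,"rz":0},
    {"gripper":-1,"dx":1,"dy":0,"dz":0,"rx":0,"ry":0,"rz":0},
    {"gripper":-1,"dx":0,"dy":0,"dz":0,"rx":0,"ry":0,"rz":0}
  ]
}}

```text
clock: 6.82
tcp_pos: [0.4424, -0.2911, 0.1001]
orientation: [3.091, -0.027, 0.546]
contact_force: [-2.2, 0.3, -0.5]
grip_width: -0.0
gripper_force: 0.9
```

```bash
python3 -c "
from h import *
lev()"
```

```text
t 6.825 tip s,h(axis) mm -5.30911687143527 13.154318299833898 F u,n -2.196837549261851 0.27761060905815355
```

Emit:
{"op": "step_arm", "data": {
  "moves": [
    {"gripper":-1,"dx":1,"dy":0,"dz":0,"rx":0,"ry":0,"rz":0},
    {"gripper":-1,"dx":0.7,"dy":0,"dz":0,"rx":0,"ry":0,"rz":0},
    {"gripper":-1,"dx":0,"dy":0,"dz":0,"rx":0,"ry":0,"rz":0}
  ]
}}

```text
clock: 7.2
tcp_pos: [0.4439, -0.2912, 0.1007]
orientation: [3.091, -0.028, 0.546]
contact_force: [-1.4, 0.7, -0.8]
grip_width: 0.0005
gripper_force: 0.8
```

```bash
python3 -c "
from h import *
lev()"
```

```text
t 7.2 tip s,h(axis) mm -3.6779794209884895 13.18643565610349 F u,n -1.5698876123941257 -0.2652710477483158
```

Emit:
{"op": "step_arm", "data": {
  "moves": [
    {"gripper":-1,"dx":0.8,"dy":0,"dz":0,"rx":0,"ry":0,"rz":0},
    {"gripper":-1,"dx":0.7,"dy":0,"dz":0,"rx":0,"ry":0,"rz":0},
    {"gripper":-1,"dx":0,"dy":0,"dz":0,"rx":0,"ry":0,"rz":0}
  ]
}}

```text
clock: 7.58
tcp_pos: [0.4441, -0.2912, 0.1007]
orientation: [3.093, -0.029, 0.543]
contact_force: [-5.9, -0.5, -0.2]
grip_width: -0.0001
gripper_force: 2.7
```

```bash
python3 -c "
from h import *
lev()"
```

```text
t 7.575 tip s,h(axis) mm -3.574596562699186 13.123714602550287 F u,n -5.662121012107627 1.7978818463827082
```

Emit:
{"op": "step_arm", "data": {
  "moves": [
    {"gripper":-1,"dx":1,"dy":0,"dz":0,"rx":0,"ry":0,"rz":0},
    {"gripper":-1,"dx":1,"dy":0,"dz":0,"rx":0,"ry":0,"rz":0},
    {"gripper":-1,"dx":0,"dy":0,"dz":0,"rx":0,"ry":0,"rz":0}
  ]
}}

```text
clock: 7.95
tcp_pos: [0.4443, -0.2911, 0.1007]
orientation: [3.094, -0.03, 0.539]
contact_force: [-10.2, -0.5, 2.4]
grip_width: 0.0
gripper_force: 5.1
```

```bash
python3 -c "
from h import *
lev()"
```

```text
t 7.95 tip s,h(axis) mm -3.430131146181158 13.055807883419446 F u,n -8.709521333692235 5.729280021342805
```

Emit:
{"op": "step_arm", "data": {
  "moves": [
    {"gripper":-1,"dx":1.5,"dy":0,"dz":0,"rx":0,"ry":0,"rz":0},
    {"gripper":-1,"dx":1.5,"dy":0,"dz":0,"rx":0,"ry":0,"rz":0},
    {"gripper":-1,"dx":0,"dy":0,"dz":0,"rx":0,"ry":0,"rz":0}
  ]
}}

```text
clock: 8.32
tcp_pos: [0.4445, -0.2911, 0.1007]
orientation: [-3.095, 0.033, -0.533]
contact_force: [-17.1, -1.1, 4.5]
grip_width: 0.0002
gripper_force: 8.9
```

```bash
python3 -c "
from h import *
lev()"
```

```text
t 8.325 tip s,h(axis) mm -3.282100314049368 12.994717393887907 F u,n -14.492785344735722 10.031846891916565
```

That is a hard stop at about 17 N, so I back off and check that the lever stays.

Emit:
{"op": "step_arm", "data": {
  "moves": [
    {"gripper":-1,"dx":-8,"dy":0,"dz":0,"rx":0,"ry":0,"rz":0},
    {"gripper":-1,"dx":-20,"dy":0,"dz":0,"rx":0,"ry":0,"rz":0},
    {"gripper":-1,"dx":-20,"dy":0,"dz":-20,"rx":0,"ry":0,"rz":0},
    {"gripper":-1,"dx":0,"dy":0,"dz":-40,"rx":0,"ry":0,"rz":0},
    {"gripper":-1,"dx":0,"dy":0,"dz":-40,"rx":0,"ry":0,"rz":0},
    {"gripper":-1,"dx":0,"dy":0,"dz":0,"rx":0,"ry":0,"rz":0},
    {"gripper":-1,"dx":0,"dy":0,"dz":0,"rx":0,"ry":0,"rz":0}
  ]
}}

```text
clock: 9.2
tcp_pos: [0.3714, -0.2901, 0.1806]
orientation: [3.09, -0.027, 0.548]
contact_force: [-1.2, 0.0, -0.8]
grip_width: 0.0
gripper_force: 0.0
```

```bash
python3 -c "
from h import *
a=r.grab_frame('scene')
h=cv2.cvtColor(a[140:165,155:188],cv2.COLOR_BGR2HSV).astype(int)
m=((h[...,0]<8)|(h[...,0]>172))&(h[...,1]>120)&(h[...,2]>50)
y,x=np.nonzero(m);print('red',len(x),x.mean()+155,y.mean()+140, 'expected up 172.8,152.3  dropped 178.8,152.2')
y2,x2=np.nonzero((h[...,0]>20)&(h[...,0]<33)&(h[...,1]>140));print('yellow',len(x2),x2.mean()+155,y2.mean()+140)
t=np.array([.531,.1715,.30]);go(t,Rd)
"
```

```text
red 3 174.0 154.0 expected up 172.8,152.3  dropped 178.8,152.2
yellow 5 184.2 157.4
t 9.25 tcp [ 0.3711 -0.2898  0.18  ] F [-0.0561  0.3187  0.5227] w -0.00013729638359485802
turn(deg) [  0.1195 -20.0464  -0.9761] shift(mm) [ 159.8906 -461.282  -141.9724]
```

Red is at (174,154), the same as in the starting picture, so the lever is up and stays. Going to the tester next.

Emit:
{"op": "step_arm", "data": {
  "moves": [
    {"gripper":-1,"dx":0,"dy":0,"dz":0,"rx":0,"ry":-10,"rz":-0.5},
    {"gripper":-1,"dx":0,"dy":0,"dz":0,"rx":0,"ry":-10,"rz":-0.5},
    {"gripper":-1,"dx":0,"dy":0,"dz":-45,"rx":0,"ry":0,"rz":0},
    {"gripper":-1,"dx":0,"dy":0,"dz":-45,"rx":0,"ry":0,"rz":0},
    {"gripper":0.3,"dx":13,"dy":-40,"dz":-30,"rx":0,"ry":0,"rz":0},
    {"gripper":0.3,"dx":13,"dy":-40,"dz":-20,"rx":0,"ry":0,"rz":0},
    {"gripper":0.3,"dx":13,"dy":-40,"dz":0,"rx":0,"ry":0,"rz":0},
    {"gripper":0.3,"dx":13,"dy":-40,"dz":0,"rx":0,"ry":0,"rz":0},
    {"gripper":0.3,"dx":13,"dy":-40,"dz":0,"rx":0,"ry":0,"rz":0},
    {"gripper":0.3,"dx":13,"dy":-40,"dz":0,"rx":0,"ry":0,"rz":0},
    {"gripper":0.3,"dx":13,"dy":-40,"dz":0,"rx":0,"ry":0,"rz":0},
    {"gripper":0.3,"dx":13,"dy":-40,"dz":0,"rx":0,"ry":0,"rz":0},
    {"gripper":0.3,"dx":13,"dy":-40,"dz":0,"rx":0,"ry":0,"rz":0},
    {"gripper":0.3,"dx":13,"dy":-40,"dz":0,"rx":0,"ry":0,"rz":0},
    {"gripper":0.3,"dx":13,"dy":-40,"dz":0,"rx":0,"ry":0,"rz":0},
    {"gripper":0.3,"dx":13,"dy":-20,"dz":0,"rx":0,"ry":0,"rz":0},
    {"gripper":0.3,"dx":0,"dy":0,"dz":0,"rx":0,"ry":0,"rz":0},
    {"gripper":0.3,"dx":0,"dy":0,"dz":0,"rx":0,"ry":0,"rz":0}
  ]
}}

```text
clock: 11.5
tcp_pos: [0.5243, 0.1701, 0.3219]
orientation: [-3.141, -0.0, -0.02]
contact_force: [0.5, 0.8, 0.2]
grip_width: 0.0557
gripper_force: 0.0
```

```bash
python3 -c "
from h import *
go([.531,.1715,.146],Rd)
"
```

```text
t 11.5 tcp [0.5243 0.1701 0.3219] F [0.461  0.8159 0.2002] w 0.055668611670432695
turn(deg) [-0.0486 -0.7318  0.0094] shift(mm) [  6.6907  -1.3948 153.8805]
```

Emit:
{"op": "step_arm", "data": {
  "moves": [
    {"gripper":0.3,"dx":6.7,"dy":-1.4,"dz":0,"rx":0,"ry":-0.7,"rz":0},
    {"gripper":0.3,"dx":0,"dy":0,"dz":40,"rx":0,"ry":0,"rz":0},
    {"gripper":0.3,"dx":0,"dy":0,"dz":40,"rx":0,"ry":0,"rz":0},
    {"gripper":0.3,"dx":0,"dy":0,"dz":25,"rx":0,"ry":0,"rz":0},
    {"gripper":0.3,"dx":0,"dy":0,"dz":15,"rx":0,"ry":0,"rz":0},
    {"gripper":0.3,"dx":0,"dy":0,"dz":17,"rx":0,"ry":0,"rz":0},
    {"gripper":0.3,"dx":0,"dy":0,"dz":17,"rx":0,"ry":0,"rz":0},
    {"gripper":0.3,"dx":0,"dy":0,"dz":0,"rx":0,"ry":0,"rz":0},
    {"gripper":0.3,"dx":0,"dy":0,"dz":0,"rx":0,"ry":0,"rz":0}
  ]
}}

```text
clock: 12.62
tcp_pos: [0.5321, 0.1726, 0.1696]
orientation: [-3.14, -0.001, -0.005]
contact_force: [-0.3, 0.8, 1.0]
grip_width: 0.0558
gripper_force: 0.0
```

```bash
python3 -c "
from h import *
go([.531,.1715,.146],Rd)
a=r.grab_frame('scene');b=r.grab_frame('top')
A=cv2.resize(a[150:260,275:385],(400,400),interpolation=2)
B=cv2.convertScaleAbs(cv2.resize(b[180:240,185:245],(400,400),interpolation=2),alpha=1.7)
cv2.imwrite('pics/g.png',np.hstack([A,B]))
"
```

```text
t 12.625 tcp [0.5321 0.1726 0.1696] F [-0.2748  0.8177  1.0153] w 0.05577568354223597
turn(deg) [-0.0959 -0.192   0.0238] shift(mm) [-1.1119  1.1461  1.6042]
```

View pics/g.png

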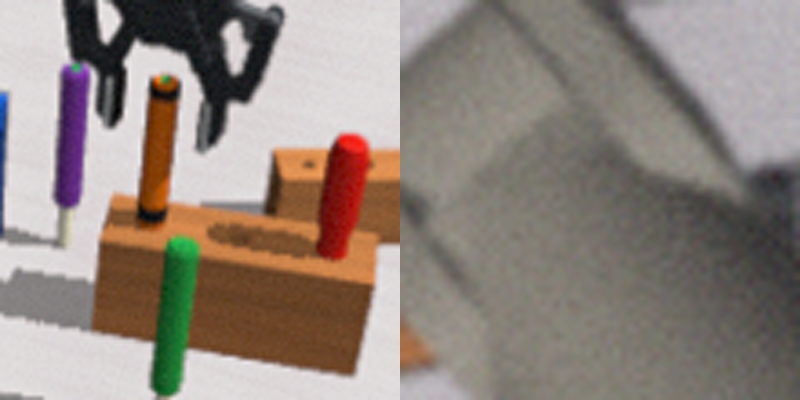

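The orange tester (160,150) stands midway between the fingertips at (110,122) and (208,148). Closing and drawing it straight up.

Emit:
{"op": "step_arm", "data": {
  "moves": [
    {"gripper":-1,"dx":-1,"dy":1.1,"dz":1.5,"rx":0,"ry":0,"rz":0},
    {"gripper":-1,"dx":0,"dy":0,"dz":0,"rx":0,"ry":0,"rz":0},
    {"gripper":-1,"dx":0,"dy":0,"dz":0,"rx":0,"ry":0,"rz":0},
    {"gripper":-1,"dx":0,"dy":0,"dz":0,"rx":0,"ry":0,"rz":0},
    {"gripper":-1,"dx":0,"dy":0,"dz":0,"rx":0,"ry":0,"rz":0},
    {"gripper":-1,"dx":0,"dy":0,"dz":0,"rx":0,"ry":0,"rz":0}
  ],
  "grip_force": 40
}}

```text
clock: 13.48
tcp_pos: [0.5308, 0.1714, 0.1677]
orientation: [-3.14, -0.001, -0.004]
contact_force: [0.0, 1.0, 1.0]
grip_width: 0.0188
gripper_force: 39.0
```

```bash
python3 -c "
from h import *
go([.531,.1715,.146],Rd);print(r.get_obs()['gripper_force'])
"
```

```text
t 13.475 tcp [0.5308 0.1714 0.1677] F [0.0115 0.9803 0.9672] w 0.01879245588891306
turn(deg) [-0.0859 -0.1535  0.029 ] shift(mm) [ 0.2309 -0.0794 -0.3287]
38.97080870345235
```

Emit:
{"op": "step_arm", "data": {
  "moves": [
    {"gripper":-1,"dx":0,"dy":0,"dz":-8,"rx":0,"ry":0,"rz":0},
    {"gripper":-1,"dx":0,"dy":0,"dz":-12,"rx":0,"ry":0,"rz":0},
    {"gripper":-1,"dx":0,"dy":0,"dz":-15,"rx":0,"ry":0,"rz":0},
    {"gripper":-1,"dx":0,"dy":0,"dz":-15,"rx":0,"ry":0,"rz":0},
    {"gripper":-1,"dx":0,"dy":0,"dz":-15,"rx":0,"ry":0,"rz":0},
    {"gripper":-1,"dx":0,"dy":0,"dz":-20,"rx":0,"ry":0,"rz":0},
    {"gripper":-1,"dx":0,"dy":0,"dz":-20,"rx":0,"ry":0,"rz":0},
    {"gripper":-1,"dx":0,"dy":0,"dz":-20,"rx":0,"ry":0,"rz":0},
    {"gripper":-1,"dx":0,"dy":0,"dz":-20,"rx":0,"ry":0,"rz":0},
    {"gripper":-1,"dx":0,"dy":0,"dz":0,"rx":0,"ry":0,"rz":0},
    {"gripper":-1,"dx":0,"dy":0,"dz":0,"rx":0,"ry":0,"rz":0},
    {"gripper":-1,"dx":0,"dy":0,"dz":0,"rx":0,"ry":0,"rz":0}
  ]
}}

```text
clock: 14.98
tcp_pos: [0.5299, 0.1707, 0.3117]
orientation: [-3.141, -0.001, -0.002]
contact_force: [0.4, -0.4, -0.4]
grip_width: 0.0193
gripper_force: 38.9
```

```bash
python3 -c "
from h import *
o=r.get_obs();print(o['gripper_force'],o['grip_width'])
# live-hole hover: tip 60 mm above -> nominal TCP = tip+.128
go([.5665,-.2228,.160+.128-.022],Rd)
a=r.grab_frame('scene')
p=o['tcp_pos'];tip=p-[0,0,.1277]
q=proj('scene',[tip,p]);print(q)
hsv=cv2.cvtColor(a,cv2.COLOR_BGR2HSV).astype(int)
for v in range(int(q[1,1]),int(q[0,1])+6,4):
  w=slice(int(q[0,0])-14,int(q[0,0])+14); print(v,' '.join('%d/%d'%(h,s) for h,s,_ in hsv[v,w][::2]))
"
```

```text
38.94270671065897 0.01925255054313214
t 14.975 tcp [0.5299 0.1707 0.3117] F [ 0.3649 -0.3929 -0.4176] w 0.01925255054313214
turn(deg) [-0.0403 -0.0572  0.0203] shift(mm) [ 36.5664 393.5437  23.6602]
[[318.442  174.3348]
 [323.4198 123.625 ]]
123 21/36 27/38 22/36 18/32 17/29 100/23 150/5 114/32 11/206 13/229 14/255 12/216 105/6 102/16
127 30/9 0/39 26/30 23/26 24/36 120/7 83/10 150/9 14/245 12/225 14/255 11/208 105/10 125/24
131 17/29 19/34 19/26 19/33 30/17 60/4 90/5 4/128 13/253 15/249 14/245 9/136 108/12 83/24
135 17/21 26/24 22/31 27/32 15/33 16/30 25/31 16/64 12/232 13/224 12/223 11/168 53/9 23/21
139 19/30 24/26 25/28 18/28 22/32 21/32 26/31 12/96 13/237 13/243 14/247 13/231 13/35 21/29
143 21/31 21/31 19/34 20/33 21/32 18/31 24/30 12/140 13/219 13/241 14/255 12/210 21/39 21/37
147 19/32 21/29 21/31 19/32 23/30 18/32 21/28 12/188 13/245 13/241 13/247 10/138 22/29 42/7
151 175/7 163/10 173/7 0/8 21/13 15/16 18/29 12/219 13/241 14/255 13/235 11/142 18/29 18/22
155 173/9 174/6 0/4 171/8 170/7 171/8 173/5 113/255 5/107 177/77 174/38 8/6 171/8 165/9
159 176/8 9/8 0/6 4/8 160/7 0/6 173/10 11/207 11/210 12/206 9/152 4/8 169/9 176/10
163 171/8 0/6 170/7 175/7 167/8 0/7 171/8 13/17 25/31 24/31 176/9 176/9 4/8 0/5
167 174/6 174/6 0/7 0/6 6/6 167/8 0/3 27/22 21/36 23/32 171/8 173/9 173/9 167/8
171 174/6 0/5 8/9 167/8 169/9 173/5 171/8 24/32 25/35 19/19 0/5 4/8 170/7 0/7
175 165/7 0/5 0/6 170/7 0/7 3/10 176/8 12/9 16/24 173/9 175/7 0/9 176/9 0/6
179 175/7 0/5 173/9 174/6 174/6 175/7 171/8 165/9 167/11 0/8 173/9 0/8 0/7 170/7
```

Lifted: the tip is at about (319.5,176), close to the predicted (318.4,174.3), and the pen is upright. Carrying it high over the organiser.

Emit:
{"op": "step_arm", "data": {
  "moves": [
    {"gripper":-1,"dx":1.6,"dy":12,"dz":0,"rx":0,"ry":0,"rz":0},
    {"gripper":-1,"dx":2,"dy":21.5,"dz":0,"rx":0,"ry":0,"rz":0},
    {"gripper":-1,"dx":3,"dy":30,"dz":0,"rx":0,"ry":0,"rz":0},
    {"gripper":-1,"dx":3,"dy":30,"dz":0,"rx":0,"ry":0,"rz":0},
    {"gripper":-1,"dx":3,"dy":30,"dz":0,"rx":0,"ry":0,"rz":0},
    {"gripper":-1,"dx":3,"dy":30,"dz":0,"rx":0,"ry":0,"rz":0},
    {"gripper":-1,"dx":3,"dy":30,"dz":0,"rx":0,"ry":0,"rz":0},
    {"gripper":-1,"dx":3,"dy":30,"dz":0,"rx":0,"ry":0,"rz":0},
    {"gripper":-1,"dx":3,"dy":30,"dz":0,"rx":0,"ry":0,"rz":0},
    {"gripper":-1,"dx":3,"dy":30,"dz":0,"rx":0,"ry":0,"rz":0},
    {"gripper":-1,"dx":3,"dy":30,"dz":0,"rx":0,"ry":0,"rz":0},
    {"gripper":-1,"dx":2,"dy":30,"dz":0,"rx":0,"ry":0,"rz":0},
    {"gripper":-1,"dx":2,"dy":30,"dz":0,"rx":0,"ry":0,"rz":0},
    {"gripper":-1,"dx":2,"dy":20,"dz":0,"rx":0,"ry":0,"rz":0},
    {"gripper":-1,"dx":0,"dy":10,"dz":0,"rx":0,"ry":0,"rz":0},
    {"gripper":-1,"dx":0,"dy":0,"dz":0,"rx":0,"ry":0,"rz":0},
    {"gripper":-1,"dx":0,"dy":0,"dz":0,"rx":0,"ry":0,"rz":0}
  ]
}}

```text
clock: 17.15
tcp_pos: [0.5673, -0.221, 0.3123]
orientation: [-3.14, -0.003, -0.004]
contact_force: [0.8, 0.1, -0.1]
grip_width: 0.0191
gripper_force: 39.0
```

```bash
python3 -c "
from h import *
go([.5665,-.2228,.106+.1277-.022],Rd);print(r.get_obs()['gripper_force'])
"
```

```text
t 17.15 tcp [ 0.5673 -0.221   0.3123] F [ 0.7506  0.0909 -0.1224] w 0.019076804383925217
turn(deg) [-0.1131 -0.1555  0.1262] shift(mm) [-0.818   1.8048 78.5636]
38.97969380021095
```

Emit:
{"op": "step_arm", "data": {
  "moves": [
    {"gripper":-1,"dx":-0.8,"dy":1.8,"dz":10,"rx":0,"ry":0,"rz":0},
    {"gripper":-1,"dx":0,"dy":0,"dz":15,"rx":0,"ry":0,"rz":0},
    {"gripper":-1,"dx":0,"dy":0,"dz":15,"rx":0,"ry":0,"rz":0},
    {"gripper":-1,"dx":0,"dy":0,"dz":12,"rx":0,"ry":0,"rz":0},
    {"gripper":-1,"dx":0,"dy":0,"dz":10,"rx":0,"ry":0,"rz":0},
    {"gripper":-1,"dx":0,"dy":0,"dz":5,"rx":0,"ry":0,"rz":0},
    {"gripper":-1,"dx":0,"dy":0,"dz":0,"rx":0,"ry":0,"rz":0},
    {"gripper":-1,"dx":0,"dy":0,"dz":0,"rx":0,"ry":0,"rz":0},
    {"gripper":-1,"dx":0,"dy":0,"dz":0,"rx":0,"ry":0,"rz":0}
  ]
}}

```text
clock: 18.27
tcp_pos: [0.5668, -0.2242, 0.2457]
orientation: [-3.141, -0.0, -0.005]
contact_force: [-0.3, 0.0, -0.5]
grip_width: 0.0189
gripper_force: 39.0
```

```bash
python3 -c "
from h import *
go([.5665,-.2228,.106+.1277-.022],Rd)
o=r.get_obs();p=o['tcp_pos']
a=r.grab_frame('scene')
z=lambda n:p+[0,0,n-.1277]
print('tip,shoulder,body100',proj('scene',[z(0),z(.04),z(.1)]),'live nominal',proj('scene',[.5665,-.2228,.1]), 'live seen',C3((355,201)))
cv2.imwrite('pics/h.png',cv2.resize(a[130:190,145:205],(600,600),interpolation=2))
"
```

```text
t 18.275 tcp [ 0.5668 -0.2242  0.2457] F [-0.347   0.0242 -0.4913] w 0.018850354561632532
turn(deg) [-0.057  -0.1986  0.0135] shift(mm) [-0.2514 -1.4184 11.9916]
tip,shoulder,body100 [[170.4445 166.4712]
 [168.8718 153.3414]
 [166.4488 132.7019]] live nominal [[171.6252 172.2977]] live seen (172.77868852459017, 172.5327868852459)
```

View pics/h.png

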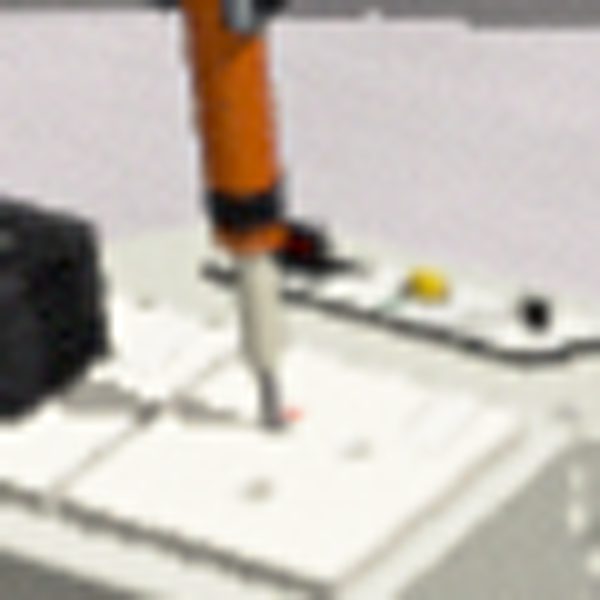

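The view (tenth picture) shows the pen upright. Orange ends at crop (250,250), the pale nose ends near (265,375) with a grey bit below, and the live hole's red dot is at (290,413). The column agrees with the hole. The row needs care (x against z), so I check it numerically in both cameras.

```bash
python3 -c "
from h import *
o=r.get_obs();p=o['tcp_pos']
a=r.grab_frame('scene').astype(int);b=r.grab_frame('top').astype(int)
base=proj('scene',p-[0,0,.1277])[0]
print('row per mm x,y,z',[(proj('scene',p-[0,0,.1277]+np.eye(3)[i]*.01)[0]-base)/10 for i in range(3)])
print('scene gray / sat');
for v in range(150,177): print(v,' '.join('%3d,%3d,%3d'%tuple(x) for x in a[v,167:177]))
q=proj('top',[p-[0,0,.1277],[.5665,-.2228,.1],[.567,-.198,.1]]);print(q)
c,rw=q[1].round().astype(int)
for v in range(rw-9,rw+10): print(v,' '.join('%3d'%x for x in b[v,c-18:c+12].mean(-1)))
print('cols',c-18)
"
```

```text
row per mm x,y,z [array([-0.2216,  0.1748]), array([0.3065, 0.0865]), array([-0.039 , -0.3236])]
scene gray / sat
150  18, 17, 16  16, 20, 28  21, 17, 29  17, 14, 21  14, 15,  9  50, 50, 48 136,133,136 206,203,212 207,209,213 208,207,213
151   8,  0,  5  23, 21, 20  22, 24, 21  25, 24, 22  14, 10, 19  45, 44, 53 119,121,125 186,187,191 192,191,194 198,198,203
152  17, 24, 45  11, 13, 25  17, 23, 38  23, 36, 55  28, 40, 74  14, 47, 95  43, 56, 91  76, 77, 78 111,109,113 150,149,154
153  27, 53,100   9, 38, 77  13, 43, 87  15, 62,122  12, 66,140  13, 80,168  14, 50,112  18, 23, 40  42, 38, 52  58, 60, 62
154  82,104,142  44, 75,133  35, 76,140  39, 87,162  46, 91,166  27, 72,149  14, 34, 87   1,  8, 58   0,  0, 56  22, 20, 37
155 164,183,191 100,121,142  83,109,144 101,127,160 117,137,154  78, 88, 96  21, 19, 27  14, 12, 26   7,  3, 31  25, 24, 35
156 175,188,189 132,145,146 125,141,146 151,169,172 176,197,200 136,148,152  60, 65, 62  39, 40, 40  26, 27, 22  20, 19, 20
157  82, 85, 87  85, 92, 96 128,145,147 163,183,188 184,207,212 170,190,193 127,133,133 127,132,133 106,110,109  83, 8
[... 4090 characters left out ...]
120 117 117 119 119 117 115 112 120 115 121 120 116 118 119 119 119 114
203 118 116 119 119 122 122 118 122 121 119 122 119 118 116 116 121 118 116 116 120 119 117 118 119 119 117 119 118 119 118
204 115 117 116 119 118 119 118 119 119 120 121 119 119 121 119 121 119 119 122 120 117 118 122 118 120 119 120 121 118 112
205 112 113 117 118 119 120 119 118 120 120 118 119 118 118 119 120 121 116 120 119 121 118 117 120 120 119 119 118 117 116
206 113 110 116 121 119 119 119 121 119 119 120 124 121 119 119 117 120 121 120 120 119 121 119 118 119 116 117 120 118 117
207 111 111 116 115 121 119 118 118 118 121 119 123 119 122 117 117 122 119 120 119 116 123 118 119 118 120 119 120 118 115
cols 354
```

Emit:
{"op": "step_arm", "data": {
  "moves": [
    {"gripper":-1,"dx":0,"dy":0,"dz":-10,"rx":0,"ry":0,"rz":0},
    {"gripper":-1,"dx":0,"dy":-1.4,"dz":-15,"rx":0,"ry":0,"rz":0},
    {"gripper":-1,"dx":0,"dy":0,"dz":0,"rx":0,"ry":0,"rz":0},
    {"gripper":-1,"dx":0,"dy":0,"dz":0,"rx":0,"ry":0,"rz":0}
  ]
}}

```text
clock: 18.92
tcp_pos: [0.5664, -0.2227, 0.2704]
orientation: [-3.14, -0.001, -0.005]
contact_force: [-0.4, -0.4, 0.5]
grip_width: 0.0188
gripper_force: 39.0
```

```bash
python3 -c "
from h import *
o=r.get_obs();p=o['tcp_pos'];print(p)
a=r.grab_frame('scene').astype(int)
print(proj('scene',[p-[0,0,.1277],p-[0,0,.0877]]))
print('gray');
for v in range(145,176): print(v,' '.join('%3d'%x for x in a[v,160:180].mean(-1)))
"
```

```text
[ 0.5664 -0.2227  0.2704]
[[170.0054 158.4852]
 [168.4207 145.0439]]
gray
145 210 211 207 208 204 167  89  65  64  82  91 102 133 182 206 206 204 203 204 207
146 207 208 210 209 207 199 150  97  91 102 101 133 187 205 207 206 203 204 206 206
147 202 208 206 208 206 208 206 166 130 136 143 164 206 207 207 208 207 209 205 207
148 205 206 204 204 205 205 204 175 128 145 185 194 193 207 208 207 209 209 208 205
149 206 209 206 205 203 204 206 194 132 151 185 192 188 204 207 207 207 206 207 207
150 211 207 206 204 205 203 204 197 134 147 185 192 185 198 208 207 205 210 204 208
151 203 206 204 206 208 207 208 200 146 147 180 185 152 158 185 193 198 200 208 210
152 207 208 206 209 209 213 215 212 162 141 181 188 137  66  74 109 147 175 211 212
153 215 215 218 215 216 218 220 211 160 142 177 194 165  51  15  38  62 131 203 215
154 219 218 217 219 220 219 220 211 159 137 168 189 171  65  19  23  28  91 170 222
155 218 217 217 218 218 210 206 215 192 138 164 187 169  56   6  14  27  74 153 198
156 217 217 217 217 212 155 141 202 212 146 161 186 171  77  39  33  19  33  54  90
157 219 219 217 21
[... 877 characters left out ...]
 231 245 245 245 244 245 245
168 246 245 234 221 218 234 244 245 246 245 245 245 245 244 245 245 244 245 244 244
169 234 235 199 209 232 244 245 244 245 244 246 245 245 245 244 244 245 244 244 245
170 153 199 197 211 230 237 245 245 244 244 244 244 245 241 232 239 244 244 244 244
171 155 230 210 209 212 222 244 244 245 244 245 244 240 220 200 231 244 245 245 244
172 221 246 245 244 243 244 244 243 243 245 244 237 217 200 218 243 245 244 245 244
173 245 247 245 245 244 245 244 245 244 244 242 233 223 222 233 245 244 245 246 245
174 245 245 245 244 244 244 245 246 244 244 244 244 243 245 244 245 244 245 241 235
175 244 245 244 244 244 244 245 244 245 245 244 245 245 244 245 244 244 244 236 223
```

```bash
python3 -c "
from h import *
from scipy.optimize import least_squares
a=r.grab_frame('scene');b=r.grab_frame('top')
def tri(pt,ps):
    s=least_squares(lambda X:np.r_[proj('top',X)[0]-pt,proj('scene',X)[0]-ps],[.5,.1,.15],x_scale=.1);return s.x,s.fun
H=cv2.cvtColor(a,cv2.COLOR_BGR2HSV);HB=cv2.cvtColor(b,cv2.COLOR_BGR2HSV)
for nm,lo,hi,win,wt in (('purple',125,155,(150,230,280,310),C2((460,187))),('green',50,75,(200,285,305,340),(310*.64,271*.64))):
  y0,y1,x0,x1=win;m=cv2.inRange(H,(lo,70,25),(hi,255,255))[y0:y1,x0:x1];y,x=np.nonzero(m);y+=y0;x+=x0
  print(nm,'rows',y.min(),y.max(),'topcol',x[y<=y.min()+2].mean(),'botcol',x[y>=y.max()-2].mean())
  P=tri(wt,(x[y<=y.min()+3].mean(),y.min()+1.5));print('top point',P)
  X=P[0];print('proj z=.192..',[(z,proj('scene',[X[0],X[1],z])[0].round(1)) for z in(.152,.148,.04,0)])
  c=int(x[y>=y.max()-2].mean())
  for v in range(y.max()-2,y.max()+26): print(v,' '.join('%3d'%k for k in a[v,c-7:c+8].mean(-1)))
print('orange rest proj',[(z,proj('scene',[.531,.1715,z])[0].round(1)) for z in(.192,.188,.08)],'seen top row ~172, bottom ~211')
"
```

```text
purple rows 168 206 topcol 295.29411764705884 botcol 293.29411764705884
top point (array([0.4806, 0.0941, 0.1489]), array([-0.633 ,  0.2568, -0.6855, -0.0275]))
proj z=.192.. [(0.152, array([294.7, 168.4])), (0.148, array([294.7, 169.8])), (0.04, array([292.4, 204.9])), (0, array([291.6, 216.9]))]
204 206 209 208 156  81  52  60  67  77  83 105 182 208 208 206
205 204 208 210 185 107  64  57  72  75  94 119 197 209 208 208
206 209 204 205 205 165 104  73  76  93 121 163 202 208 205 207
207 210 210 209 207 205 132 107 110 148 171 203 206 205 209 206
208 210 212 208 215 209 134 121 149 188 193 203 204 205 207 208
209 211 207 212 212 206 133 124 161 192 190 206 204 204 205 203
210 208 208 208 209 192 131 132 164 195 199 207 204 205 201 207
211 210 212 209 211 177 127 135 168 200 209 208 212 209 209 208
212 211 208 210 208 175 127 138 171 199 209 205 208 210 209 210
213 210 209 206 208 178 132 137 175 197 205 208 208 203 207 208
214 198 208 205 207 174 129 141 170 194 205 205 205 207 205 208
215 162 173 169 173 147 127 144 176 193 206 207 205 206 206 203
216 124 130 124 121 103 121 146 1
[... 2523 characters left out ...]
 217 216 217 217 218 215 212 213 211 211 213
276 213 213 213 212 210 217 215 217 218 216 218 216 218 215 213
277 214 217 214 214 212 214 213 213 215 213 217 218 216 218 216
278 209 213 212 214 215 214 215 212 212 211 214 215 214 214 217
279 207 209 212 210 214 218 215 215 214 215 212 212 212 213 214
280 211 207 209 210 209 212 213 209 215 213 216 215 216 215 213
281 210 208 210 213 209 208 211 211 211 211 212 212 216 215 217
282 208 210 210 207 210 211 211 211 209 208 210 210 211 211 213
283 214 213 212 208 209 211 209 211 211 212 210 213 210 210 209
orange rest proj [(0.192, array([318.9, 171.6])), (0.188, array([318.8, 173.1])), (0.08, array([314.9, 211. ]))] seen top row ~172, bottom ~211
```

The grey pin is a thin metal probe below the nose. Row counts put the end of the pale nose at exactly 40 mm from the shoulder, so that end is the listed tip, and the look-alikes stand 152 mm tall on it. The probe dipped into the hole without any force. A small sideways correction, then a gentle descent with the nose tip stopping about 7 mm above the mouth.

Emit:
{"op": "step_arm", "data": {
  "moves": [
    {"gripper":-1,"dx":0,"dy":-1.8,"dz":5,"rx":0,"ry":0,"rz":0},
    {"gripper":-1,"dx":0,"dy":0,"dz":7,"rx":0,"ry":0,"rz":0},
    {"gripper":-1,"dx":0,"dy":0,"dz":7,"rx":0,"ry":0,"rz":0},
    {"gripper":-1,"dx":0,"dy":0,"dz":5,"rx":0,"ry":0,"rz":0},
    {"gripper":-1,"dx":0,"dy":0,"dz":3,"rx":0,"ry":0,"rz":0},
    {"gripper":-1,"dx":0,"dy":0,"dz":2,"rx":0,"ry":0,"rz":0},
    {"gripper":-1,"dx":0,"dy":0,"dz":0,"rx":0,"ry":0,"rz":0},
    {"gripper":-1,"dx":0,"dy":0,"dz":0,"rx":0,"ry":0,"rz":0},
    {"gripper":-1,"dx":0,"dy":0,"dz":0,"rx":0,"ry":0,"rz":0}
  ]
}}

```text
clock: 20.2
tcp_pos: [0.5666, -0.221, 0.2414]
orientation: [-3.14, -0.0, -0.005]
contact_force: [0.2, 0.9, -0.3]
grip_width: 0.0188
gripper_force: 39.0
```

```bash
python3 -c "
from h import *
F=[]
for i in range(4):
  a=r.grab_frame('scene').astype(int);F.append(r.get_obs()['contact_force'])
o=r.get_obs();p=o['tcp_pos'];print(p,np.mean(F,0),o['moment'])
print(proj('scene',[p-[0,0,.1277],p-[0,0,.0877],p-[0,0,p[2]-.1]]))
for v in range(155,176): print(v,' '.join('%3d'%x for x in a[v,163:180].mean(-1)))
"
```

```text
[ 0.5666 -0.2209  0.2413] [-0.4332  0.162  -0.3695] [ 0.0256 -0.0643  0.0073]
[[171.671  168.1491]
 [170.12   155.0639]
 [172.1887 172.4731]]
155 218 218 211 202 154  85  54  58  69  83  87  67  25  26  80 154 201
156 220 215 157 141 178 110  78  93 103 103  79  48  34  21  31  59  88
157 220 210 127  95  88  69  88 119 128 131 134 131 105  81 104 131 153
158 217 219 212 172 131 119 116 130 146 165 201 200 172 159 193 234 242
159 218 218 222 222 219 212 181 139 166 190 181 111 109 158 205 228 224
160 219 221 218 220 218 221 200 142 160 188 187 145 132 121 106 106 128
161 228 229 215 206 213 222 206 142 157 189 196 197 218 205 168 133 123
162 243 242 224 199 220 231 213 147 153 185 196 205 219 222 219 221 205
163 242 244 245 244 242 240 214 151 150 185 200 206 221 218 221 219 218
164 241 245 245 245 241 230 207 165 147 177 193 214 232 222 223 221 218
165 245 245 244 234 223 221 232 185 145 173 195 224 243 237 233 228 219
166 247 243 231 206 222 236 242 206 146 168 191 223 245 246 244 240 231
167 242 230 211 227 240 245 243 221 165 166 198 226 246 246 245 246 244
168 223 216 236 246 246 247 246 241 207 159 193 233 247 247 245 246 244
169 189 212 238 247 246 245 247 248 233 132 148 227 245 246 244 245 246
170 152 164 190 233 232 233 237 247 235 145 134 206 240 246 245 245 244
171 164 161 164 167 170 172 194 232 220 143 116 175 234 245 246 244 245
172 214 208 209 211 208 209 208 208 189 153 141 210 246 246 245 245 245
173 246 246 247 247 246 246 246 244 232 210 213 234 246 244 245 245 245
174 245 246 245 246 245 246 246 246 245 246 245 245 245 245 244 243 238
175 245 244 244 245 244 244 245 245 246 245 245 245 244 244 245 239 226
```

Emit:
{"op": "step_arm", "data": {
  "moves": [
    {"gripper":-1,"dx":0,"dy":0,"dz":3,"rx":0,"ry":0,"rz":0},
    {"gripper":-1,"dx":0,"dy":0,"dz":3,"rx":0,"ry":0,"rz":0},
    {"gripper":-1,"dx":0,"dy":0,"dz":1.5,"rx":0,"ry":0,"rz":0},
    {"gripper":-1,"dx":0,"dy":0,"dz":0,"rx":0,"ry":0,"rz":0},
    {"gripper":-1,"dx":0,"dy":0,"dz":0,"rx":0,"ry":0,"rz":0},
    {"gripper":-1,"dx":0,"dy":0,"dz":0,"rx":0,"ry":0,"rz":0},
    {"gripper":-1,"dx":0,"dy":0,"dz":0,"rx":0,"ry":0,"rz":0}
  ]
}}

```text
clock: 21.28
tcp_pos: [0.5666, -0.221, 0.2338]
orientation: [-3.14, -0.001, -0.004]
contact_force: [-0.6, 1.0, -1.5]
grip_width: 0.019
gripper_force: 39.0
```

```bash
python3 -c "
from h import *
F=[]
for i in range(6):
  a=r.grab_frame('scene').astype(int);F.append(r.get_obs()['contact_force'])
o=r.get_obs();p=o['tcp_pos'];print(p,np.mean(F,0),np.abs(o['qvel']).max(),o['orientation'])
h=cv2.cvtColor(a[140:165,150:200].astype(np.uint8),cv2.COLOR_BGR2HSV)
m=cv2.inRange(h,(20,140,60),(33,255,255));y,x=np.nonzero(m);print('yellow',len(x),x.mean()+150,y.mean()+140)
for v in range(150,176): print(v,' '.join('%3d'%x for x in a[v,163:180].mean(-1)))
"
```

```text
[ 0.5665 -0.2209  0.2337] [-0.2594 -0.3116 -0.5254] 0.002286902556926782 [-3.1403 -0.0006 -0.0041]
yellow 6 187.16666666666666 158.16666666666666
150 208 208 208 167  85  63  76  84  88  94 107 153 206 208 208 210 209
151 209 207 209 197  88  63  72  89  88  99  97 129 191 199 201 208 208
152 210 214 218 205  87  57  67  81  85  89  83  66 110 152 177 213 215
153 220 220 221 208  81  44  54  61  67  56  37  24  40  63 134 207 215
154 217 220 222 212  95  23  15  22  28  22  25  19  27  25  91 174 221
155 220 220 211 198 114  31  16  19  17  23  22  26  18  23  76 156 197
156 219 212 160 122  85  34  13  20  26  33  45  47  35  21  36  57  95
157 218 211 128  89  67  47  33  38  58  63  75  94  91  84  99 135 155
158 220 218 207 173 136 110  84  78  90 102 107 113 140 158 192 233 245
159 218 217 219 218 212 186 145 106 112 133 139  98 104 161 205 228 224
160 218 221 219 218 220 219 199 132 141 169 186 153 133 128 105 111 129
161 230 231 215 208 213 225 205 142 148 187 199 201 217 207 169 134 123
162 243 239 223 199 217 231 214 148 149 187 199 205 219 222 217 218 207
163 242 244 246 24
[... 217 characters left out ...]
 221 236 242 204 144 171 192 221 246 246 244 240 231
167 243 230 212 227 241 245 243 216 148 164 191 220 243 246 246 246 246
168 225 214 234 246 245 246 247 233 148 163 189 209 236 245 244 246 245
169 192 216 237 247 246 247 247 235 164 159 185 207 233 246 245 245 245
170 153 163 188 233 234 235 235 232 201 158 168 197 234 246 245 246 244
171 162 159 165 168 168 165 168 192 203 131 128 171 234 246 246 245 245
172 214 210 209 210 206 195 163 157 153 134 143 214 245 246 246 245 246
173 245 246 246 246 246 241 214 206 200 206 217 235 246 246 245 245 245
174 246 244 246 244 245 246 246 246 247 247 246 245 245 246 245 242 238
175 245 245 246 245 245 246 246 245 247 245 246 245 245 245 245 238 227
```

```bash
python3 -c "
from bench import r
print(r.hand_in())"
```

```text
the job is handed in; nothing more can be done
None
```

I tripped the breaker with the test button, lifted the lever back to its stop, where it stayed up, and handed the job in at about 21.6 s. By my measurements the tester is held upright over the live hole, tip about 6 mm above the mouth, with no measurable contact force; its thin unlisted metal probe dips into the hole, and no verdict came back.

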